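# Draw a board carriage into line with a drift and clamp it

## Robot

A 6-joint arm with a two-finger parallel gripper is mounted at the origin on the work surface. World frame = base frame: x ahead of the robot, y to its left, z up, the work surface at z = 0. Lengths are in m, angles in rad, forces in N, time in s.
With the tool pointing down it reaches from about 0.25 to 0.725 m from the base axis. Payload 4 kg.
Tool frame: the origin (TCP) lies at the very end of the fingers, on their centre line; the grasp point (between the pads) lies 19 mm behind it; z points along the fingers, y is the line along which they close (so a half turn about z gives the same grasp; the last joint's range is limited). The gripper opens to 85 mm and grips with 20 to 120 N. Pads are 22 mm wide; open, the fingers measure 114 mm over their backs; the gripper's body (76 mm by 85 mm) begins 54 mm behind the grasp point. The pads swing forward as they close: fully open they stand 13 mm farther back than shut.
Start: joints at [1.189, 0.241, 0.005, 1.335, 0, 1.571], TCP at [0.186, 0.464, 0.231] pointing down, gripper open.
Joint ranges: [-2.72, 2.72], [-1.05, 1.87], [-1.09, 1.28], [-1.99, 2.15], [-1.42, 1.44], [-3.14, 3.14]. Speed limits (rad/s): [2.79, 2.79, 3.14, 3.14, 3.14, 3.14].

## Interface

Orientations are given as a unit quaternion [x, y, z, w].
In Python, from rig import * gives the robot as it stands. The module is installed in compiled form; this text tells all that it offers.
- The arm moves only by the shell command python3 -m jog 'ROWS' [FORCE]. ROWS is JSON, one flat list of numbers, 5 for each row, row after row: the shift along the world's x, y, z in cm, then the turn about the world's z in degrees, then the closure, from -1 (fully open) to 1 (shut). A call has 1 to 12 rows; each row shifts and turns the commanded pose from where the row before left it; what a row does not reach is not made up. A row lasts 1/12 s, in which the tool goes at most 41.7 mm and 7.16 degrees, less where a joint would pass 70% of its speed; a pose out of reach is approached as far as the arm can. A call with a gripper value outside its range is refused whole. The fingers move at their own pace and stop on an object; FORCE is the grip in N (left out, the last holds). Time passes only in rows, so rows that do not move let the fingers close. It gives the time, the measured TCP pose, the force, the opening and the grip force at its end, in the units of the state.
- sense(): the state, without advancing time (a new reading comes with each control period).
- camera(name): name is "scene" or "top"; returns a dict with "image" (384x512x3 uint8, blue, green, red), "camera_matrix" (3x3 intrinsics, pixels), "k1" (the pictures are not rectified: a ray, as slopes to the right and down, at radius r is drawn at 1 + k1 r^2 times it, then the intrinsics apply), "position" and "orientation" of the camera in the world. Camera axes: x right, y down, z forward; pixel columns grow to the right and rows downward; lengths in m; the calibration is good to about 2 mm. A picture is of the moment at which its call begins. There is no depth.
- hand_in(): hands the job in; it is judged then, once.
Trained networks look in the newest picture that a camera, given by its name, has taken for a name from the list of things; names that differ only in an ending like _2 or _b are one class to them, and where a whole thing is asked for, a point or a joint stands for the part that bears it (a point fixed in the world has none). Each returns a list of dicts, best first, with "confidence" (0 to 1); they miss things now and then, are a little off and sometimes report something else, mostly with a low value. They report only what shows in the picture. A call takes as long as a camera call.
- search_frame(camera, target): "centre" ([x, y, z] in m, in world coordinates, good to about 4 mm: the middle of the surface that is visible of it).
The state is a dict: "clock": time; "joint_pos": joint angles; "joint_velocities": joint speeds; "joint_torque": joint torques, N m; "ee_pos": TCP position; "tool_rot": TCP orientation; "contact_force": force on the tool from outside, world axes, zero at the start; "ft_torque": the same for the moment, N m; "opening": finger opening in m; "gripper_force": force on a finger pad.
Only numpy, scipy, OpenCV 4.12 (cv2) and the standard library are available. Lean on these libraries where they do the work, as an engineer would, in place of code of your own. Each camera call takes 0.05 s, during which the arm holds its last target. There are 200 camera calls.

## Task

Take the red-handled tapered drift from the tool rack and push it down through the carriage hole and the offset hole in the blue jig base until its collar sits flat on the carriage, so that the drift itself pulls the carriage into line; do not push the carriage with the gripper. Then throw the orange clamp lever fully over, away from the robot's side of the jig, and leave the drift standing in the holes. Leave the other tools and things on the bench where they are.

Things in the scene. Friction and masses are not known exactly. Their poses are not given: they have to be found in the camera images.
- drift_grip (a point): Centre of the drift's red round handle (22 mm diameter, 56 mm long, this point half-way up; z axis up along the drift). Below the handle is a steel collar, 34 mm diameter and 6 mm thick: top 28 mm, underside 34 mm below this point. Mass about 0.16 kg. At the start it hangs upright by its collar in one of the three rack holes; which one varies.
- drift_tip (a point): Centre of the drift's flat 6 mm tip, 104 mm below drift_grip along its axis and 70 mm below the collar's underside. From the tip a cone widens over 40 mm to 20 mm diameter, then 30 mm of parallel shank runs up to the collar.
- rack: Wooden tool rack, fixed; origin under its centre on the table, 210 mm along its x, 70 mm along its y, top 90 mm high. Three holes of 27 mm in a row along its x, at -68, 0 and +68 mm. The tools hang loosely; closing the fingers along the rack's y keeps them clear of the neighbours.
- base_hole (a point): Centre of the 21.6 mm through hole at the top face of the fixed blue jig's 12 mm base plate (top 64 mm above the table, free space below it). Axes are the jig's: x to its back (away from the robot's side), y along the carriage's slide, z up. The jig is 180 mm (x) by 220 mm (y), its centre 45 mm along +x from this point.
- carriage_hole (a point): Centre of the 21.6 mm through hole at the top face of the aluminium carriage's front tongue (12 mm thick, top 78 mm above the table, 2 mm gap to the base plate). In line when directly above base_hole. Tongue 68 mm (x) by 60 mm (y). Behind it (+x) the carriage bears a green circuit board and jaws up to 86 mm above the table.
- carriage (a joint): Slide of the carriage along the jig's y, in m: 0 when its hole is exactly over the base hole, at the start 0.006 to 0.010 (shifted to +y). No spring; friction about 3 N, it stays where it is left.
- clamp (a joint): Orange clamp lever angle, rad: near 0 it leans 0.5 rad from upright to the jig's -x, at 1.0 (stop) it leans 0.5 rad to +x: clamped. It stays where it is left.
- clamp_tip (a point): Centre of the orange 26 mm ball at the lever's end, on a 10 mm rod 60 mm from the pivot. The pivot runs along the jig's y and lies 7 mm towards -x and 84 mm towards +y from base_hole, 86 mm above the table, on a steel block 70 (x) by 50 (y) mm whose housing reaches 99 mm above the table. Turning takes about 0.06 N m.
- nut_driver: Nut driver with a blue handle hanging in the rack, same size as the drift but thin shaft; leave alone.
- scribe: Straight pin punch with a black handle hanging in the rack, same size as the drift but thin shaft; leave alone.
- tweezers: Steel tweezers lying beside the jig, 125 mm long; leave alone.
- spool: Grey spool, 60 mm diameter, 36 mm high, beside the jig; leave alone.
- phone: Black mobile phone lying flat, 75 by 150 mm; leave alone.
- meter: Yellow multimeter lying flat, 150 by 78 by 42 mm; leave alone.
- mug: White mug, 95 mm high; leave alone.
- brush: Brush, 160 mm long, lying; leave alone.

How it is judged:
By the outcome, as a careful person would: the job done as asked, in the order asked, and still so for the second after the job is handed in, with the robot touching nothing.
It also fails if it takes over 54 s, if anything falls off the work surface, if the arm or the gripper's body presses on something with over 40 N, if the wrist force passes 120 N, or if a joint passes its speed limit or range.

## Working session

There is one attempt and no reset: what is moved stays moved. The work goes in short steps, Python scripts to look and compute and a shell command to move; the robot and the scene stay as the last step left them, time stands still between calls to the robot, and variables do not carry over. Pictures are saved under pics/ and viewed, at most 10 in all, crops included, and the job is handed in when it is done.

```bash
mkdir -p pics
cat > h.py <<'E'
from rig import *
import numpy as np, cv2
from scipy.spatial.transform import Rotation as R
def snap(c,fn=None,crop=None,scale=1):
    d=camera(c); im=d["image"]
    if fn:
        if crop: x0,y0,x1,y1=crop; im=im[y0:y1,x0:x1]
        cv2.imwrite("pics/"+fn,cv2.resize(im,None,fx=scale,fy=scale,interpolation=cv2.INTER_CUBIC))
    return d
def ray(d,u,v):
    K=np.array(d["camera_matrix"]); s=np.array([(u-K[0,2])/K[0,0],(v-K[1,2])/K[1,1]]); p=s.copy()
    for _ in range(30): p=s/(1+d["k1"]*(p@p))
    return np.array(d["position"]),R.from_quat(d["orientation"]).apply([p[0],p[1],1.])
def at(d,u,v,z):
    o,r=ray(d,u,v); return o+r*(z-o[2])/r[2]
def proj(d,P):
    K=np.array(d["camera_matrix"]); q=R.from_quat(d["orientation"]).inv().apply(np.array(P)-d["position"])
    s=q[:2]/q[2]; s=s*(1+d["k1"]*(s@s)); return [K[0,0]*s[0]+K[0,2],K[1,1]*s[1]+K[1,2]]
E
python3 - <<'E'
from h import *
for c in("scene","top"):
    d=snap(c,c+"0.png",None,1.5); print(c,np.round(d["position"],3))
    for t in("drift_grip","rack","base_hole","carriage_hole","clamp_tip","nut_driver","scribe","carriage","spool","mug"):
        print(t,[(np.round(r["centre"],3).tolist(),round(r["confidence"],2)) for r in search_frame(c,t)[:2]])
print(sense())
E
```

```text
scene [ 1.226 -0.066  1.108]
drift_grip [([0.514, -0.339, 0.126], 0.62)]
rack [([0.54, -0.32, 0.089], 0.84), ([0.54, 0.02, 0.075], 0.51)]
base_hole [([0.541, 0.022, 0.078], 0.92)]
carriage_hole [([0.563, 0.028, 0.079], 0.92)]
clamp_tip [([0.578, -0.337, 0.125], 0.51)]
nut_driver [([0.441, -0.331, 0.12], 0.6), ([0.662, 0.393, 0.011], 0.48)]
scribe [([0.578, -0.335, 0.126], 0.73), ([0.514, -0.338, 0.128], 0.68)]
carriage []
spool [([0.548, 0.198, 0.036], 0.93)]
mug [([0.423, 0.441, 0.062], 0.77), ([0.56, 0.025, 0.08], 0.49)]
top [0.405 0.002 1.64 ]
drift_grip []
rack [([0.5, -0.326, 0.089], 0.55)]
base_hole [([0.528, 0.019, 0.078], 0.92), ([0.479, 0.116, 0.15], 0.64)]
carriage_hole [([0.558, 0.024, 0.078], 0.67), ([0.566, -0.513, 0.036], 0.54)]
clamp_tip [([0.478, 0.114, 0.149], 0.58)]
nut_driver [([0.436, -0.326, 0.126], 0.63)]
scribe [([0.566, -0.338, 0.122], 0.4)]
carriage [([0.554, 0.025, 0.075], 0.73)]
spool [([0.536, 0.192, 0.031], 0.5)]
mug [([0.409, 0.458, 0.037], 0.82), ([0.475, 0.118, 0.15], 0.6)]
{'clock': 1.1, 'joint_pos': array([1.18897490e+00, 2.40594309e-01, 5.04658807e-03, 1.33522759e+00,
       1.25811612e-05, 1.57078390e+00]), 'joint_velocities': array([ 2.05559958e-03, -3.15183128e-04, -2.81269346e-04, -8.24066768e-04,
        3.10544203e-04, -8.33348455e-06]), 'joint_torque': array([-5.17444405e-04, -3.72223485e+01,  2.52694774e+01,  1.30937748e-03,
       -2.11879383e-04,  2.78138792e-06]), 'ee_pos': array([0.18630627, 0.46400548, 0.23132713]), 'tool_rot': array([ 1.89747041e-01,  9.81833010e-01,  1.15125023e-05, -4.18196040e-06]), 'contact_force': array([-0.1889761 ,  0.16328881,  0.83282605]), 'ft_torque': array([0.01609013, 0.03977042, 0.0210687 ]), 'gripper_force': 0.0, 'opening': 0.08539510835701358}
```

View pics/scene0.png

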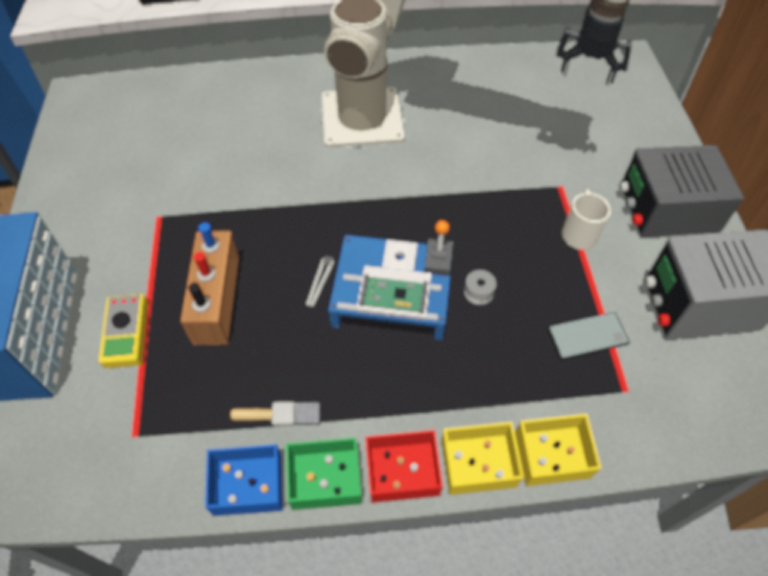

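View pics/top0.png

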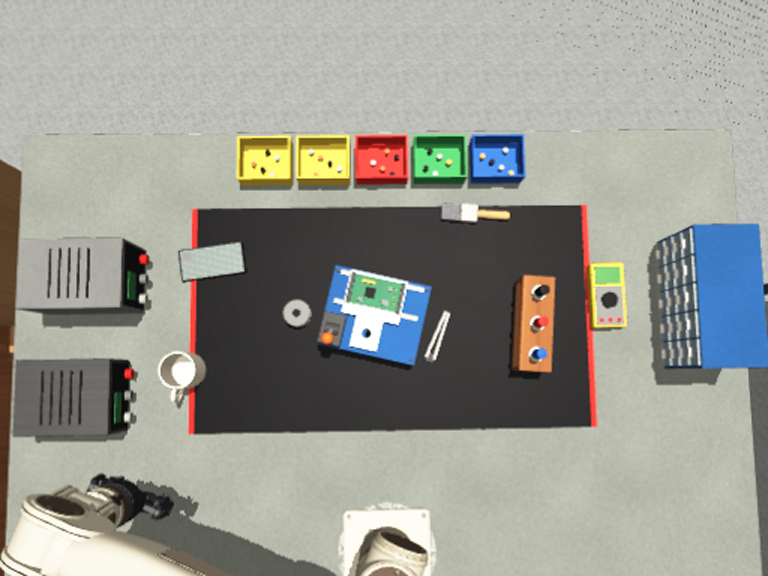

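The top picture shows the red handle at (541,323)/1.5, in the rack's middle hole. The jig is slightly rotated, with its hole at about (367,333)/1.5 and the orange ball at (327,338)/1.5. Next I'll measure these.

Run:
```python
from h import *
D={}
ims=[]
for c,z in(("top",.152),("scene",.124)):
    d=camera(c);D[c]=d;im=d["image"];hsv=cv2.cvtColor(im,cv2.COLOR_BGR2HSV)
    def comps(m,lo,hi):
        n,l,s,ce=cv2.connectedComponentsWithStats(m.astype(np.uint8)); return [(ce[i],s[i,4]) for i in range(1,n) if lo<s[i,4]<hi]
    H,S,V=[hsv[...,i].astype(int) for i in range(3)]
    for nm,m,zz in(("red",((H<6)|(H>174))&(S>150)&(V>90),z),("orange",(H>6)&(H<16)&(S>170)&(V>120),.139)):
        for ce,a in comps(m,15,400):
            p=at(d,*ce,zz)
            if .25<p[0]<.72 and abs(p[1])<.42: print(c,nm,np.round(ce,1),a,np.round(p,4))
    if c=="top":
        m=((H>100)&(H<118)&(S>140)&(V>70)).astype(np.uint8); m[:, :200]=0; m[:,300:]=0; m[:170]=0;m[260:]=0
        cnt=np.vstack(cv2.findContours(m,cv2.RETR_EXTERNAL,cv2.CHAIN_APPROX_NONE)[0]).reshape(-1,2)
        w=np.array([at(d,u,v,.064)[:2] for u,v in cnt]); print(cv2.minAreaRect((w*1000).astype(np.float32)))
        for nm,x0,x1,y0,y1 in(("rack",335,380,175,255),):
            m=np.zeros_like(m); m[y0:y1,x0:x1]=((H>5)&(H<18)&(S>100))[y0:y1,x0:x1]
            cnt=np.vstack(cv2.findContours(m,cv2.RETR_EXTERNAL,cv2.CHAIN_APPROX_NONE)[0]).reshape(-1,2)
            w=np.array([at(d,u,v,.09)[:2] for u,v in cnt]); print(nm,cv2.minAreaRect((w*1000).astype(np.float32)))
    x,y=((205,170) if c=="top" else (215,150))
    if c=="top": ims.append(cv2.resize(im[y:y+80,x:x+100],(800,640),interpolation=cv2.INTER_CUBIC)[:600])
    else: ims.append(cv2.resize(im[y:y+60,x:x+90],(800,533),interpolation=cv2.INTER_CUBIC))
cv2.imwrite("pics/top1.png",ims[0]);cv2.imwrite("pics/scene1.png",ims[1])
```

```text
top red [129.5 152.2] 100 [0.7116 0.3989 0.152 ]
top red [128.6 211. ] 180 [0.524  0.3986 0.152 ]
top red [360.3 214.3] 49 [ 0.5032 -0.3325  0.152 ]
top red [127.5 273.1] 123 [0.331  0.3987 0.152 ]
top orange [217.9 225. ] 41 [0.4763 0.1194 0.139 ]
((529.57861328125, 20.68865966796875), (221.24783325195312, 180.88893127441406), 76.36035919189453)
rack ((505.55462646484375, -329.76910400390625), (89.45816040039062, 214.37261962890625), 85.33001708984375)
scene red [375.3 133.1] 61 [0.4142 0.3808 0.124 ]
scene red [393.3 187.7] 171 [0.6145 0.3811 0.124 ]
scene red [134.  174.6] 89 [ 0.4996 -0.3393  0.124 ]
scene orange [294.5 150.9] 64 [0.472  0.1215 0.139 ]
```

View pics/top1.png

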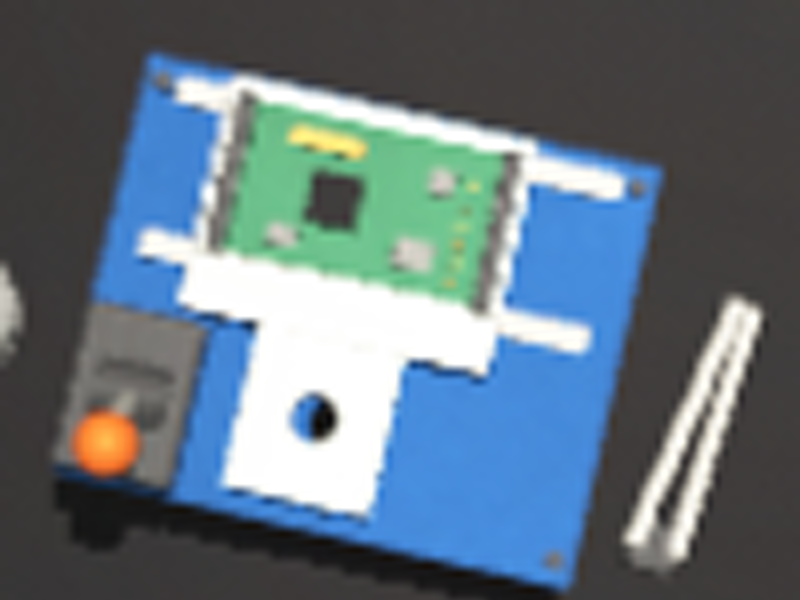

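View pics/scene1.png

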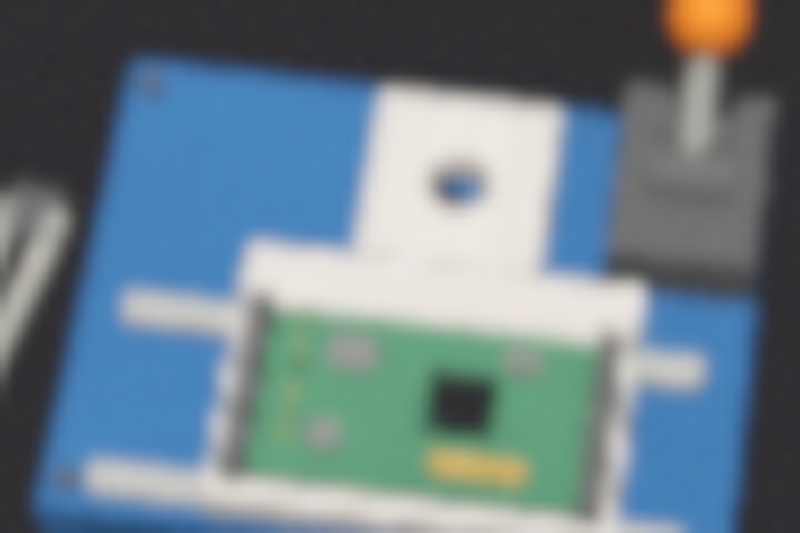

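```bash
python3 - <<'E'
from h import *
T=camera("top");S=camera("scene")
def cyl(x,y,r,z0,z1):
    a=np.linspace(0,2*np.pi,40); return [(x+r*np.cos(t),y+r*np.sin(t),z) for z in(z0,z1) for t in a]
from scipy.optimize import least_squares
def cen(d,P):
    h=cv2.convexHull(np.array([proj(d,p) for p in P],np.float32)); m=cv2.moments(h); return np.array([m["m10"],m["m01"]])/m["m00"]
for nm,cs in(("top",[(T,(360.3,214.3))]),("scene",[(S,(134.,174.6))]),("both",[(T,(360.3,214.3)),(S,(134.,174.6))])):
    f=lambda p:np.concatenate([cen(d,cyl(p[0],p[1],.011,.096,.152))-c for d,c in cs])
    r=least_squares(f,[.5,-.335],diff_step=1e-4); print(nm,r.x.round(4),r.fun.round(2))
a=at(T,243.7,221.6,.078);b=at(S,266.2,170.4,.078);print("hole",a.round(4),b.round(4))
# yaw from jig corners in top
g=lambda u,v:((u+.5)/8-.5+205,(v+.5)/8-.5+170)
fl=at(T,*g(55,468),.064);fr=at(T,*g(572,590),.064);bl=at(T,*g(150,55),.064);br=at(T,*g(662,168),.064)
print(fl.round(4),fr.round(4),bl.round(4),br.round(4))
e=(fl-fr)+(bl-br);x=(bl-fl)+(br-fr);print(np.degrees(np.arctan2(-e[0],e[1])),np.degrees(np.arctan2(x[1],x[0])))
E
python3 -m jog '[1.31,-3.33,0,0.7,-1, 1.31,-3.33,0,0.7,-1, 1.31,-3.33,0,0.7,-1, 1.31,-3.33,0,0.7,-1, 1.31,-3.33,0,0.7,-1, 1.31,-3.33,0,0.7,-1, 1.31,-3.33,0,0.7,-1, 1.31,-3.33,0,0.7,-1, 1.31,-3.33,0,0.7,-1, 1.31,-3.33,0,0.7,-1, 1.31,-3.33,0,0.7,-1, 1.31,-3.33,0,0.7,-1]'
```

```text
top [ 0.5048 -0.3383] [-0.  0.]
scene [ 0.5003 -0.3391] [0. 0.]
both [ 0.5028 -0.3386] [0.11 0.63 0.15 0.7 ]
hole [0.4894 0.0391 0.078 ] [0.4893 0.0392 0.078 ]
[0.4702 0.1469 0.064 ] [ 0.4164 -0.0672  0.064 ] [0.6432 0.1064 0.064 ] [ 0.5924 -0.1084  0.064 ]
-13.694625175964617 -13.15268234912542
clock: 2.3
ee_pos: [0.3438, 0.0627, 0.2317]
tool_rot: [0.117, 0.993, 0.0, 0.001]
contact_force: [0.9, 0.7, -1.0]
opening: 0.0854
gripper_force: 0.0
```

```bash
python3 -m jog '[1.33,-3.34,0,0.7,-1, 1.33,-3.34,0,0.7,-1, 1.33,-3.34,0,0.7,-1, 1.33,-3.34,0,0.7,-1, 1.33,-3.34,0,0.7,-1, 1.33,-3.34,0,0.7,-1, 1.33,-3.34,0,0.7,-1, 1.33,-3.34,0,0.7,-1, 1.33,-3.34,0,0.7,-1, 1.33,-3.34,0,0.7,-1, 1.33,-3.34,0,0.7,-1, 1.3,-3.35,0,0.7,-1]'
python3 -m jog '[0,0,0,0,-1, 0,0,-1,0,-1, 0,0,-1,0,-1, 0,0,-1,0,-1, 0,0,-1,0,-1, 0,0,-1,0,-1]'
python3 - <<'E'
from h import *
print(sense()["joint_pos"].round(2))
a=snap("top")["image"][160:270,300:420];b=snap("scene")["image"][90:230,60:220]
cv2.imwrite("pics/g1.png",np.hstack([cv2.resize(a,(400,367),interpolation=2),cv2.resize(b,(400,367),interpolation=2)]))
E
```

```text
clock: 3.3
ee_pos: [0.5032, -0.3383, 0.2312]
tool_rot: [0.044, 0.999, 0.0, 0.0]
contact_force: [0.0, 0.6, 1.5]
opening: 0.0856
gripper_force: 0.0
clock: 3.8
ee_pos: [0.5024, -0.3351, 0.1804]
tool_rot: [0.044, 0.999, 0.0, -0.0]
contact_force: [-0.1, -0.9, 0.8]
opening: 0.0853
gripper_force: 0.0
[-0.59  0.47  0.21  1.31  0.   -0.5 ]
```

View pics/g1.png

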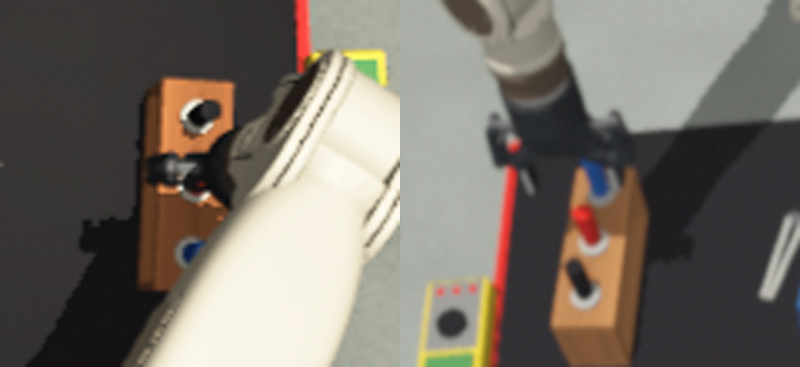

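The hand is straddling the red handle at (590,225) in the right-hand view, with the neighbouring handles clear. I'll descend and grip.

```bash
python3 -m jog '[0,0,0,0,-1, 0,0,-1.2,0,-1, 0,0,-1.2,0,-1, 0,0,-1.2,0,-1, 0,0,-1.2,0,-1, 0,0,-1.2,0,-1, 0,0,-1,0,-1, 0,0,0,0,-1]'
python3 -m jog '[0,0,0,0,0.2, 0,0,0,0,0.6, 0,0,0,0,1, 0,0,0,0,1, 0,0,0,0,1, 0,0,0,0,1, 0,0,0,0,1, 0,0,0,0,1, 0,0,0,0,1]' 40
```

```text
clock: 4.57
ee_pos: [0.5019, -0.3358, 0.1096]
tool_rot: [0.044, 0.999, 0.001, -0.001]
contact_force: [-0.3, -0.3, -0.6]
opening: 0.0856
gripper_force: 0.0
clock: 5.32
ee_pos: [0.5031, -0.3368, 0.112]
tool_rot: [0.044, 0.999, -0.0, 0.001]
contact_force: [-0.4, -0.1, 4.0]
opening: 0.0211
gripper_force: 39.1
```

```bash
python3 -m jog '[0,0,0,0,1, 0,0,0,0,1, 0,0,1,0,1, 0,0,1,0,1, 0,0,1.5,0,1, 0,0,1.5,0,1, 0,0,1.5,0,1, 0,0,1.5,0,1, 0,0,1.5,0,1, 0,0,1.5,0,1, 0,0,0,0,1, 0,0,0,0,1]' 80
python3 - <<'E'
from h import *
T=camera("top");S=camera("scene")
im=S["image"]
g=np.array([sense()["ee_pos"][0],sense()["ee_pos"][1],sense()["ee_pos"][2]+.019]);print(g.round(4))
u,v=proj(S,g);print(u,v)
u,v=int(u),int(v); cv2.imwrite("pics/l1.png",cv2.resize(im[v-40:v+60,u-55:u+70],(750,600),interpolation=2))
print(proj(S,g),proj(S,g-[0,0,.104]),proj(S,g-[0,0,.034]),(u-55,v-40))
E
```

```text
clock: 6.32
ee_pos: [0.5033, -0.3367, 0.2222]
tool_rot: [0.044, 0.999, -0.001, 0.001]
contact_force: [-0.2, 0.2, -2.4]
opening: 0.0205
gripper_force: 78.1
[ 0.5023 -0.3361  0.2392]
124.98037878973528 149.81530155107657
[np.float64(124.98037878973528), np.float64(149.81530155107657)] [np.float64(134.16408042971483), np.float64(172.95758416923195)] [np.float64(128.11824214977804), np.float64(157.75463266453252)] (69, 109)
```

View pics/l1.png

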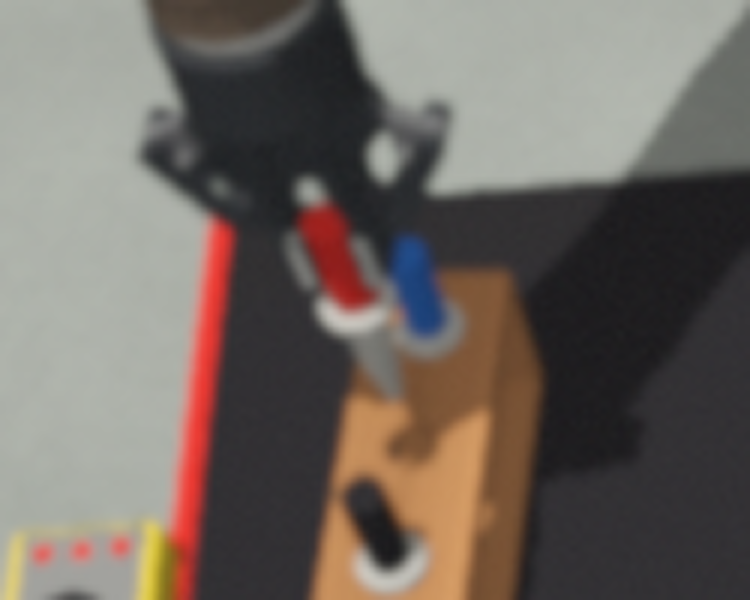

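The drift hangs upright in the grip. Its handle is at about (337,255) and its tip at about (395,398) in the crop, which fits a grip 7 mm above handle centre. Now I'll carry it over the hole.

```bash
python3 -m jog '[-0.1,2,0,-0.7,1, -0.1,3,0,-0.7,1, -0.13,3.5,0,-0.7,1, -0.13,3.5,0,-0.7,1, -0.13,3.5,0,-0.7,1, -0.13,3.5,0,-0.7,1, -0.13,3.5,0,-0.7,1, -0.13,3.5,0,-0.7,1, -0.13,3.5,0,-0.7,1, -0.13,3.5,0,-0.7,1, -0.13,2.5,0,-0.7,1, -0.13,1.5,0,-0.7,1]'
python3 -m jog '[0,0,-1,0,1, 0,0,-1,0,1, 0,0,-1,0,1, 0,0,0,0,1, 0,0,0,0,1]'
python3 - <<'E'
from h import *
T=camera("top");S=camera("scene")
p=np.mean([(camera("scene") and sense()["ee_pos"]) for _ in range(4)],0);print(p.round(4))
tip=p-[0,0,.092]
print("tip pred",np.round(proj(S,tip),1),"base",np.round(proj(S,(.4873,.0308,.078)),1),"car",np.round(proj(S,(.4893,.0391,.078)),1))
im=S["image"];cv2.imwrite("pics/i1.png",cv2.resize(im[120:200,215:315],(750,600),interpolation=2))
E
```

```text
clock: 7.42
ee_pos: [0.4865, 0.0363, 0.22]
tool_rot: [0.116, 0.993, 0.0, -0.001]
contact_force: [-0.0, -1.2, -1.2]
opening: 0.0203
gripper_force: 78.4
clock: 7.83
ee_pos: [0.4868, 0.0324, 0.1898]
tool_rot: [0.118, 0.993, -0.0, -0.002]
contact_force: [-0.1, 0.1, -1.8]
opening: 0.0201
gripper_force: 78.4
[0.4882 0.033  0.1917]
tip pred [264.2 165.9] base [263.3 170.1] car [266.2 170.4]
```

View pics/i1.png

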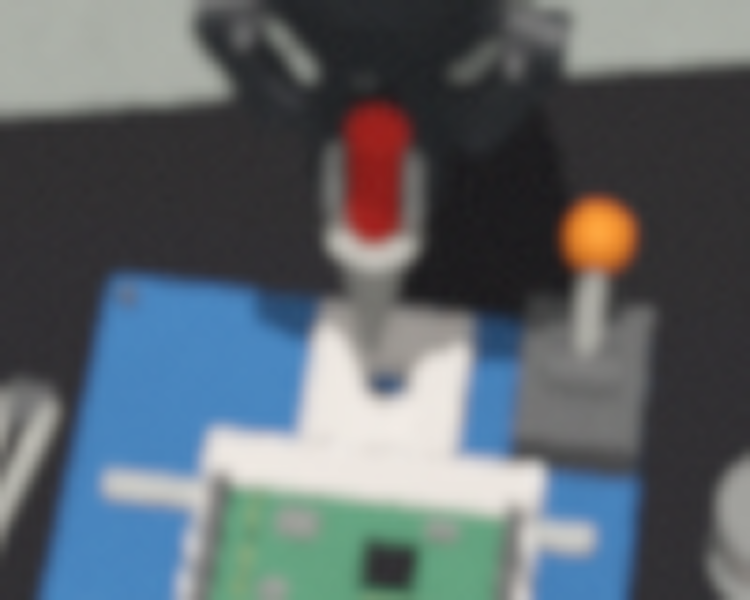

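The drift stands over the carriage hole: tip at about (370,345), hole at (385,378), as predicted. I'll lower it with a 1 mm shift toward the carriage hole.

```bash
python3 -m jog '[0,0.1,-0.5,0,1, 0,0,-0.5,0,1, 0,0,-0.5,0,1, 0,0,-0.5,0,1, 0,0,-0.4,0,1, 0,0,-0.4,0,1, 0,0,0,0,1, 0,0,0,0,1]'
python3 -m jog '[0,0,-0.4,0,1, 0,0,-0.4,0,1, 0,0,-0.3,0,1, 0,0,0,0,1]'
```

```text
clock: 8.8
ee_pos: [0.4875, 0.0345, 0.1629]
tool_rot: [0.117, 0.993, -0.0, -0.0]
contact_force: [0.4, -0.3, -1.0]
opening: 0.0205
gripper_force: 78.4
clock: 9.13
ee_pos: [0.4873, 0.0347, 0.1515]
tool_rot: [0.117, 0.993, 0.0, -0.001]
contact_force: [-0.5, 1.0, -1.6]
opening: 0.0201
gripper_force: 78.4
```

```bash
python3 -m jog '[0,-0.1,-0.4,0,1, 0,-0.1,-0.4,0,1, 0,0,-0.4,0,1, 0,0,-0.3,0,1, 0,0,0,0,1, 0,0,0,0,1]'
python3 - <<'E'
from h import *
for c in ("top","scene"):
  d=camera(c);s=sense();print(s["ee_pos"].round(4),s["contact_force"].round(1),s["ft_torque"].round(2))
E
```

```text
clock: 9.63
ee_pos: [0.4871, 0.0326, 0.1365]
tool_rot: [0.117, 0.993, -0.0, -0.001]
contact_force: [-1.1, 2.4, -3.0]
opening: 0.0203
gripper_force: 78.4
[0.4871 0.0326 0.1366] [-1.5  2.7 -2.7] [0.9  0.34 0.05]
[0.4872 0.0326 0.1367] [-2.2  3.6 -2.6] [ 0.93  0.38 -0.  ]
```

```bash
python3 -m jog '[0,-0.05,-0.3,0,1, 0,0,-0.3,0,1, 0,0,-0.2,0,1, 0,0,0,0,1, 0,0,0,0,1]'
python3 -m jog '[0,0,-0.2,0,1, 0,0,-0.2,0,1, 0,0,-0.2,0,1, 0,0,0,0,1, 0,0,0,0,1]'
```

```text
clock: 10.15
ee_pos: [0.4868, 0.0321, 0.1288]
tool_rot: [0.117, 0.993, 0.0, -0.001]
contact_force: [-3.1, 3.6, -1.7]
opening: 0.0201
gripper_force: 78.5
clock: 10.57
ee_pos: [0.4866, 0.0321, 0.1229]
tool_rot: [0.117, 0.993, 0.0, -0.001]
contact_force: [-4.0, 3.9, -0.6]
opening: 0.0202
gripper_force: 78.5
```

```bash
python3 -m jog '[-0.06,0,0,0,1, -0.02,0,-0.2,0,1, 0,0,-0.2,0,1, 0,0,0,0,1, 0,0,0,0,1]'
python3 -m jog '[0,0,-0.2,0,1, 0,0,-0.1,0,1, 0,0,0,0,1, 0,0,0,0,1]'
```

```text
clock: 10.98
ee_pos: [0.4864, 0.0321, 0.1191]
tool_rot: [0.117, 0.993, -0.0, -0.001]
contact_force: [-3.5, 3.5, -0.1]
opening: 0.0201
gripper_force: 78.5
clock: 11.32
ee_pos: [0.4864, 0.032, 0.1162]
tool_rot: [0.117, 0.993, -0.0, -0.001]
contact_force: [-4.0, 4.5, 0.4]
opening: 0.0208
gripper_force: 78.5
```

```bash
python3 -m jog '[-0.05,0,-0.1,0,1, 0,0,-0.2,0,1, 0,0,-0.2,0,1, 0,0,0,0,1, 0,0,0,0,1]'
python3 -m jog '[0,0,-0.2,0,1, 0,0,-0.2,0,1, 0,0,-0.2,0,1, 0,0,0,0,1, 0,0,0,0,1]'
```

```text
clock: 11.73
ee_pos: [0.4862, 0.0319, 0.1112]
tool_rot: [0.117, 0.993, -0.0, -0.0]
contact_force: [-2.4, 3.2, 0.2]
opening: 0.0202
gripper_force: 78.5
clock: 12.15
ee_pos: [0.4861, 0.0319, 0.1051]
tool_rot: [0.117, 0.993, -0.0, -0.0]
contact_force: [-3.5, 3.6, -0.3]
opening: 0.0205
gripper_force: 78.5
```

Smooth. On to collar contact in small steps.

```bash
python3 -m jog '[0,0,-0.1,0,1, 0,0,-0.1,0,1, 0,0,-0.1,0,1, 0,0,0,0,1, 0,0,0,0,1]'
python3 -m jog '[0,0,-0.1,0,1, 0,0,-0.1,0,1, 0,0,0,0,1, 0,0,0,0,1]'
```

```text
clock: 12.57
ee_pos: [0.4862, 0.0319, 0.1024]
tool_rot: [0.117, 0.993, -0.0, -0.0]
contact_force: [-4.1, 3.6, 0.8]
opening: 0.0202
gripper_force: 78.5
clock: 12.9
ee_pos: [0.4861, 0.0319, 0.1004]
tool_rot: [0.117, 0.993, -0.0, -0.0]
contact_force: [-4.1, 4.0, 0.8]
opening: 0.0205
gripper_force: 78.5
```

```bash
python3 -m jog '[0,0,-0.1,0,1, 0,0,-0.1,0,1, 0,0,0,0,1, 0,0,0,0,1]'
python3 -m jog '[0,0,-0.1,0,1, 0,0,0,0,1, 0,0,0,0,1]'
```

```text
clock: 13.23
ee_pos: [0.4862, 0.0319, 0.1001]
tool_rot: [0.117, 0.993, -0.0, 0.0]
contact_force: [-8.4, 3.4, 12.1]
opening: 0.0206
gripper_force: 79.9
clock: 13.48
ee_pos: [0.4862, 0.0319, 0.1]
tool_rot: [0.117, 0.993, 0.0, 0.001]
contact_force: [-11.0, 3.8, 18.1]
opening: 0.0209
gripper_force: 80.5
```

Contact at TCP z = 0.100, exactly where the collar should seat. I'll release, rise and look.

```bash
python3 -m jog '[0,0,0,0,0.4, 0,0,0,0,0.1, 0,0,0,0,-0.2, 0,0,0,0,-0.2, 0,0,0,0,-0.2, 0,0,0,0,-0.2]'
python3 -m jog '[0,0,1,0,-0.2, 0,0,2,0,-0.2, 0,0,2,0,-0.2, 0,0,2,0,-0.2, 0,0,2,0,-0.2, 0,0,2,0,0.2, -2,-2,0,0,0.5, -3,-3,0,0,1, -3,-3,0,0,1, -3,-3,0,0,1,0,0,0,0,1,0,0,0,0,1]'
python3 - <<'E'
from h import *
T=camera("top");S=camera("scene");print(sense()["ee_pos"].round(4))
a=T["image"][165:255,200:310];b=S["image"][130:200,215:315]
cv2.imwrite("pics/j1.png",np.hstack([cv2.resize(a,(400,327),interpolation=2),cv2.resize(b,(400,327),interpolation=2)]))
for c in("top","scene"):
  for t in("clamp_tip","drift_grip"): print(c,t,[(np.round(r["centre"],3).tolist(),round(r["confidence"],2)) for r in search_frame(c,t)[:2]])
print("exp grip",[np.round(proj(S,(.4866,.031,z)),1) for z in(.14,.112,.084)])
E
```

```text
clock: 13.98
ee_pos: [0.4867, 0.0318, 0.0971]
tool_rot: [0.117, 0.993, -0.0, 0.0]
contact_force: [0.7, 0.8, 0.3]
opening: 0.0512
gripper_force: 0.0
clock: 14.98
ee_pos: [0.3771, -0.0777, 0.2082]
tool_rot: [0.119, 0.993, -0.0, 0.001]
contact_force: [-0.1, -0.6, -0.4]
opening: 0.0001
gripper_force: 0.0
[ 0.379  -0.0765  0.2081]
top clamp_tip [([0.476, 0.116, 0.152], 0.63)]
top drift_grip [([0.569, -0.341, 0.12], 0.61)]
scene clamp_tip [([0.484, 0.116, 0.14], 0.59)]
scene drift_grip [([0.498, 0.03, 0.114], 0.64)]
exp grip [array([263.7, 157. ]), array([263.5, 163. ]), array([263.4, 168.7])]
```

View pics/j1.png

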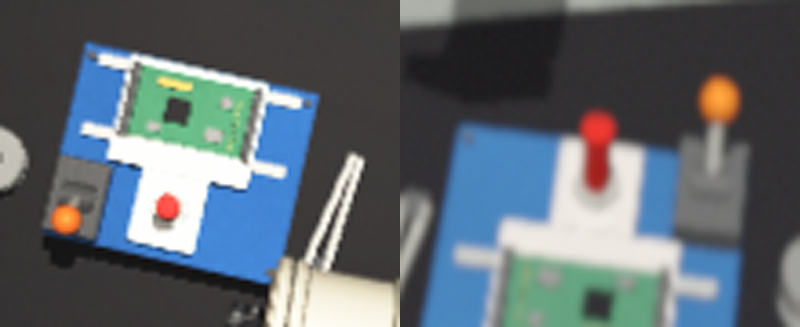

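The drift stands upright with its collar on the carriage (right view, (597,185)), and the ball is still on the near side. Next I'll bring the closed fingers in front of the lever.

```bash
python3 -m jog '[0.4,2,0,0,1, 0.7,3,0,0,1, 0.8,3.5,0,0,1, 0.8,3.5,0,0,1, 0.8,3.5,0,0,1, 0.7,3,0,0,1, 0.5,2.4,0,0,1, 0,0,-2,0,1, 0,0,-3,0,1, 0,0,-2.8,0,1, 0,0,0,0,1, 0,0,0,0,1]'
```

```text
clock: 16.28
ee_pos: [0.4237, 0.133, 0.1281]
tool_rot: [0.117, 0.993, -0.001, -0.002]
contact_force: [-1.2, -0.1, 0.4]
opening: -0.0001
gripper_force: 0.0
```

```bash
python3 -m jog '[0.7,-0.17,0,0,1, 0.7,-0.17,0,0,1, 0.7,-0.17,0,0,1, 0.7,-0.17,0,0,1, 0.7,-0.17,0,0,1, 0.7,-0.17,0,0,1, 0.7,-0.17,0,0,1, 0.7,-0.17,0,0,1, 0.5,-0.12,0,0,1, 0.5,-0.12,0,0,1, 0,0,0,0,1]'
python3 -m jog '[0.3,-0.07,0,0,1, 0.3,-0.07,0,0,1, 0.3,-0.07,0,0,1, 0,0,0,0,1]'
```

```text
clock: 17.2
ee_pos: [0.4923, 0.1163, 0.1292]
tool_rot: [0.118, 0.993, -0.0, 0.0]
contact_force: [0.3, 0.1, -0.4]
opening: 0.0002
gripper_force: 0.0
clock: 17.53
ee_pos: [0.5004, 0.1144, 0.1291]
tool_rot: [0.117, 0.993, -0.0, -0.0]
contact_force: [-0.6, 0.4, 0.1]
opening: -0.0002
gripper_force: 0.2
```

```bash
python3 -m jog '[0.2,-0.05,0,0,1, 0.2,-0.05,0,0,1, 0.2,-0.05,0,0,1, 0,0,0,0,1]'
python3 - <<'E'
from h import *
for c in("top","scene"):
  d=camera(c)
  print(c,[(np.round(r["centre"],3).tolist(),round(r["confidence"],2)) for r in search_frame(c,"clamp_tip")[:2]])
print(sense()["contact_force"].round(1))
E
```

```text
clock: 17.87
ee_pos: [0.5043, 0.1134, 0.1291]
tool_rot: [0.117, 0.993, 0.0, -0.002]
contact_force: [-5.6, 1.7, 2.7]
opening: -0.0003
gripper_force: 3.1
top []
scene [([0.531, 0.107, 0.145], 0.52), ([0.491, 0.03, 0.11], 0.46)]
[-5.7  1.4  1.7]
```

The stop force shows up at the predicted place. A little more, then back off.

```bash
python3 -m jog '[0.1,-0.02,0,0,1, 0.1,-0.02,0,0,1, 0,0,0,0,1]'
python3 -m jog '[-1,0.23,0,0,1, -2.5,0.58,0,0,1, -2.5,0.58,0,0,1, -2.5,0.58,0,0,1, 0,0,3,0,1, 0,0,3,0,1, -2,3,3,0,1, -2,3,0,0,1, -2,3,0,0,1, 0,0,0,0,1, 0,0,0,0,1]'
python3 - <<'E'
from h import *
T=camera("top");S=camera("scene")
a=T["image"][165:255,200:310];b=S["image"][130:200,215:315]
cv2.imwrite("pics/k1.png",np.hstack([cv2.resize(a,(400,327),interpolation=2),cv2.resize(b,(400,327),interpolation=2)]))
for d,n in((T,"top"),(S,"scene")):
    hsv=cv2.cvtColor(d["image"],cv2.COLOR_BGR2HSV);H,Sa,V=[hsv[...,i].astype(int) for i in range(3)]
    n_,l,s,ce=cv2.connectedComponentsWithStats(((H>6)&(H<16)&(Sa>170)&(V>120)).astype(np.uint8))
    for i in range(1,n_):
        p=at(d,*ce[i],.1387)
        if s[i,4]>15 and .4<p[0]<.6 and .05<p[1]<.18: print(n,p.round(4))
print("expected",.4993+.028,.1143-.0067)
E
```

```text
clock: 18.32
ee_pos: [0.5044, 0.1134, 0.129]
tool_rot: [0.117, 0.993, 0.0, -0.004]
contact_force: [-10.1, 3.9, 5.0]
opening: 0.0
gripper_force: 5.3
clock: 19.23
ee_pos: [0.365, 0.2204, 0.2166]
tool_rot: [0.115, 0.993, 0.001, 0.001]
contact_force: [0.1, 0.6, -0.1]
opening: -0.0001
gripper_force: 0.0
top [0.5266 0.1073 0.1387]
scene [0.5271 0.1079 0.1387]
expected 0.5273 0.1076
```

View pics/k1.png

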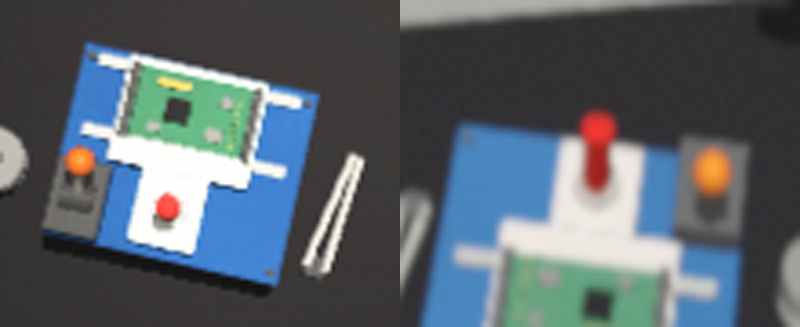

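The lever is fully over: the ball is at (80,160) in the top view, within 1 mm of the stop position. The drift stands seated and the arm is clear, so I'm handing in.

```bash
python3 -c "
from rig import *
print(hand_in())"
```

```text
the job is handed in; nothing more can be done
None
```

The drift is seated with its collar on the carriage, having pulled the carriage into line itself, the clamp lever is fully over against its stop, and the job was handed in at about 19 s; no verdict was returned.

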